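# Probe the incubator block through its guide port

### The arm

A 6-joint arm with a two-finger parallel gripper is mounted at the origin on the work surface. World frame = base frame: x ahead of the robot, y to its left, z up, the work surface at z = 0. Lengths are in m, angles in rad, forces in N, time in s.
With the tool pointing down it reaches from about 0.325 to 0.775 m from the base axis. Payload 5.5 kg.
Tool frame: the origin (TCP) lies on the front face of the gripper's body, between the roots of the fingers; the fingertips stand env.nose_length ahead of it and the grasp point (between the pads) lies 54 mm ahead of it (env.nose_length is the distance from the TCP to the fingertips, in m); z points along the fingers, y is the direction in which the jaws open and shut (so a half turn about z gives the same grasp; the last joint's range is limited). The gripper opens to 85 mm and grips with 20 to 120 N. Pads are 22 mm wide; open, the fingers measure 114 mm over their backs; the gripper's body (76 mm by 85 mm) begins 54 mm behind the grasp point. The pads swing forward as they close: fully open they stand 13 mm farther back than shut.
Start: joints at [-1.174, 0.091, 1.231, -0, 1.82, -0.057], TCP at [0.263, -0.539, 0.304] pointing down, gripper open.
Joint ranges: [-2.87, 2.87], [-0.86, 2.18], [0.17, 2.46], [-1.51, 4.65], [0.06, 2.69], [-2.65, 2.65]. Speed limits (rad/s): [2.57, 2.57, 3.01, 3.14, 3.14, 3.14].

### API

Orientations are given as a unit quaternion [x, y, z, w].
In Python, from plant import env, gripper_to, kin, optics, monitor gives the robot as it stands. The module is installed in compiled form; this text tells all that it offers. Calls block until the motion is done:
- env.move_pose(position, orientation): joint-space move of the TCP to a pose.
- env.movel(position, rotation=None, rate=0.15, threshold=None): straight line of the TCP; rotation=None keeps the orientation; rate is the mean speed in m/s. With threshold (N) it stops when the force on the tool has changed by that much, and returns True; else False.
- env.goto_joints(angles): joint-space move.
- gripper_to(opening): finger opening in m; the grip force is fixed at half the most; returns when the fingers have stopped.
- env.sleep(seconds).
- kin.ik(position, orientation): joint angles nearest the present ones, or None.
- optics.get_image(name): name is "side" or "top"; returns the picture (384x512x3 uint8, red, green, blue); there is no depth.
- optics.calibration(name): a dict with "fx", "fy", "cx", "cy" (pixels), "rvec" (rotation vector, rad) and "tvec" (3), from world to camera coordinates, as OpenCV has them. Camera axes: x right, y down, z forward; pixel columns grow to the right and rows downward; lengths in m; the calibration is good to about 2 mm. A picture is of the moment at which its call begins. calibration takes no time and is no camera call.
A pose or a line that the arm cannot do raises env.MotionError and nothing moves.
- env.hand_in(): hands the job in, once; it reports no verdict.
Readings, each from a call of its own:
- monitor.current_clock(): time.
- monitor.current_joint_positions(): joint angles.
- monitor.current_joint_vel(): joint speeds.
- monitor.current_effort(): joint torques, N m.
- monitor.current_eef_pos(): TCP position.
- monitor.current_orientation(): TCP orientation.
- monitor.current_contact_force(): force on the tool from outside, world axes, zero at the start.
- monitor.current_moment(): the same for the moment, N m.
- monitor.current_grip_width(): finger opening in m.
Only numpy, scipy, OpenCV 4.12 (cv2) and the standard library are available. Lean on these libraries where they do the work, as an engineer would, in place of code of your own. Each camera call takes 0.05 s, during which the arm holds its last target.

### The job

Swing the small white incubator's door wide open by its handle, to about a right angle, so that the door's top flap uncovers the guide port. Then take the square-headed probe out of the rod rack and lower its stem straight down the middle of the port, never letting the probe touch the incubator, until the dark depth band on the stem is level with the top of the port. Finish holding it there in the gripper, still, upright and centred, the door still wide open and everything else left where it was.

Things in the scene. Friction and masses are not known exactly. Their poses are not given: they have to be found in the camera images.
- incubator: fixed white box, 200 x 200 mm, roof 120 mm above the bench. Origin: centre of underside; own -x is the front (door side), own y runs along the front, z up. A square aluminium guide block, 50 x 50 mm, stands 6 mm proud of the roof close behind the door, the port in its middle. Below it inside, a metal block has an open well 26 mm wide: mouth 49, floor 89 mm below the port's top
- port (a point): centre of the guide port at the guide block's top face, 126 mm above the bench, 50 mm behind the front face (incubator's own x -50, y -10 mm). A vertical round through hole, 20 mm across, 30 mm deep, 1.5 mm chamfer at the mouth. While the door is shut its top flap lies 6 mm above it
- door (a joint): door angle, rad: 0 shut, grows as it swings out to the incubator's own -x side (clockwise from above), stop at 1.9; starts at 0 to 0.12. Vertical hinge at the front corner on the incubator's own +y side. Light friction, 0.12 N m: stays where left. Panel 200 mm wide, 15 mm thick, top edge 136 mm above the bench, with a top flap fixed to it
- door_hinge (a point): point on the hinge axis, 70 mm above the bench, in the plane of the door's inner face; it does not move. Its axes turn with the door (as the incubator's when shut). The door's flap, a 4 mm sheet with its underside 132 mm above the bench, reaches 85 mm back over the roof from the door, from 30 to 200 mm from the hinge, and swings with it
- handle_grip (a point): point on the handle bar to grip from above, 108 mm above the bench; from the hinge axis 170 mm along the door and 55 mm out in front (radius 179 mm). Handle: upright steel bar 11 mm thick, 34 mm clear of the door, 45 to 128 mm above the bench; two stand-offs join it to the door at 54 and 84 mm; above them 40 mm of bar stands free to be pinched or hooked
- rack: fixed blue rod rack, 60 (own x) x 240 (own y) mm, top face 140 mm above the bench. Three holes 9.5 mm across in its 10 mm top plate, in a row along own y at -75, 0 and 75 mm, each with one rod whose head rests on the top face; which rod is in which hole varies. Origin: centre of its underside
- probe: the probe, 55 to 115 g: steel stem 8 mm thick, 125 mm long, below a SQUARE grey head 22 x 22 mm, 50 mm tall (sides along own x and y). Origin at the stem's lower tip, z up. Starts upright in the rack, tip 15 mm and head 140 to 190 mm above the bench. A thin dark depth band rings the stem 75 mm above the tip
- probe_tip (a point): lower tip of the probe's stem, on its axis
- depth_mark (a point): centre of the dark depth band, on the stem's axis, 75 mm above the tip
- probe_head (a point): centre of the square head, 150 mm above the tip: grip here, from above, on two opposite flats
- stirrer: bystander rod in the rack: steel stem 8 mm thick and 125 mm long, ROUND white handle 18 mm across and 35 mm tall on top; origin at the lower tip of the stem, z up
- plunger: bystander rod in the rack: steel stem 8 mm thick and 125 mm long, flat ROUND grey disc head 28 mm across and 12 mm tall; origin at the lower tip of the stem, z up
- dish_stack: bystander: loose stack of three culture dishes, 94 mm across, 45 mm tall; origin at the centre of its underside
- reagent: bystander: amber bottle 64 mm across, 150 mm tall; origin at the centre of its underside
- jar: bystander: small closed jar 60 mm across, 75 mm tall; origin at the centre of its underside
- beaker: bystander: open glass beaker 70 mm across, 85 mm tall; origin at the centre of its underside
- tip_box: bystander: blue pipette tip box, 85 x 120 x 50 mm; origin at the centre of its underside
- marker: bystander: black marker pen lying on the bench, 14 mm thick, about 125 mm long
Things that resemble listed ones, but are neither listed nor needed, are in the scene too. Leave any green look-alike of the probe alone.

How it is judged:
On the way, in this order (a step that is already met when the one before it is completed fails the run):
1. the door is being swung open by its handle: gripper at the handle (within 45 mm, seen from above) with the door past 0.35 rad (value of joint door above 0.35 rad and horizontal distance between the grasp point and handle_grip below 0.045 m), for 0.05 s.
2. the door is wide open (over 1.2 rad) with the probe still in the rack (value of joint door above 1.2 rad and distance of probe from where it was at the start of the episode below 0.02 m), for 0.2 s.
3. the probe is held over the port, its tip above the port's mouth (horizontal distance between probe_tip and port below 0.01 m and z of probe_tip in the frame of port above 0 m and value of joint door above 1.2 rad), for 0.05 s.
At the end, for the whole second after the job is handed in: Door still and open over 1.2 rad; probe held by the fingers alone (over 1 N), clear of the incubator, under 10 mm/s, tilt under 0.07 rad; stem axis within 3.5 mm of the port axis at tip and depth band; band within 6 mm of the port top in height; bystanders within 30 mm of their starts (value of joint door above 1.2 rad and velocity of joint door between -0.05 and 0.05 rad/s and horizontal distance between each of probe_tip, depth_mark and port below 0.0035 m and z of depth_mark in the frame of port between -0.006 and 0.006 m and angle between probe's own z axis and vertical below 0.07 rad and linear speed of probe below 0.01 m/s and contact force between probe and the fingers above 1 N and contact force between probe and incubator below 0.1 N and distance of each of stirrer, plunger, dish_stack, reagent, jar, beaker, tip_box, marker from where it was at the start of the episode below 0.03 m); the arm keeps its last pose, push and grip.
It fails at once if the probe touches the incubator, its port or its door (contact force between probe and incubator above 0.3 N).
It fails at once if a bystander is moved over 30 mm (distance of any of stirrer, plunger, dish_stack, reagent, jar, beaker, tip_box, marker from where it was at the start of the episode above 0.03 m).
It also fails if it takes over 70 s, if anything falls off the work surface, if the arm or the gripper's body presses on something with over 40 N, if the wrist force passes 120 N, or if a joint passes its speed limit or range.

## Working session

There is one attempt and no reset: what is moved stays moved. The work goes in short steps, each a Python script; the robot and the scene stay as the last script left them, time stands still between calls to the robot, and variables do not carry over. Pictures are saved under pics/ and viewed, and the job is handed in when it is done.

```bash
mkdir -p pics; python3 - <<'E'
from plant import env, gripper_to, kin, optics, monitor
import cv2
for n in("side","top"):
    im=optics.get_image(n); cv2.imwrite(f"pics/{n}0.png",im[:,:,::-1]); print(n,optics.calibration(n))
print(env.nose_length,monitor.current_clock(),monitor.current_orientation(),monitor.current_grip_width())
E
```

```text
side {'fx': 349.8783904767237, 'fy': 349.8783904767237, 'cx': 257.0640455276038, 'cy': 195.0675180707756, 'rvec': array([ 0.75940455, -2.62033444,  1.0883032 ]), 'tvec': array([0.44797468, 0.35792673, 0.67690262])}
top {'fx': 377.07745421339547, 'fy': 377.07745421339547, 'cx': 258.08932168765233, 'cy': 195.13031570126373, 'rvec': array([ 2.14132661, -2.10347899,  0.21692414]), 'tvec': array([-0.10116458,  0.59834012,  1.06697826])}
0.0726 0.1 [ 9.74375315e-01  2.24926566e-01 -1.44305303e-04 -8.74307826e-04] 0.08521273180522775
```

View pics/side0.png

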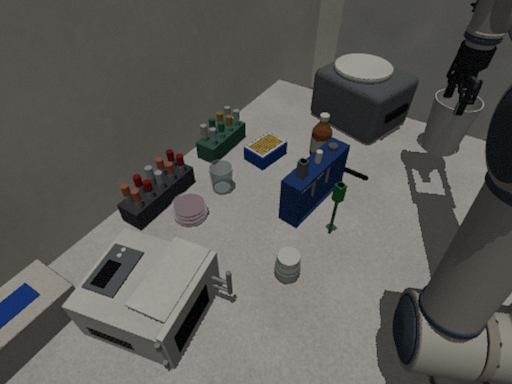

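View pics/top0.png

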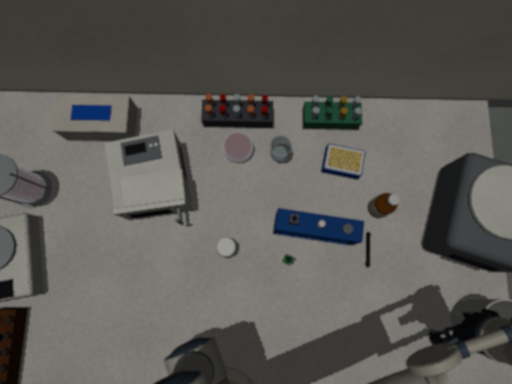

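```bash
cat > h.py <<'E'
import numpy as np, cv2
from plant import env, gripper_to, kin, optics, monitor
from scipy.spatial.transform import Rotation as R
def cam(n):
    c=optics.calibration(n); K=np.array([[c['fx'],0,c['cx']],[0,c['fy'],c['cy']],[0,0,1]]); return K,np.array(c['rvec']),np.array(c['tvec'])
def proj(n,P):
    K,r,t=cam(n); return cv2.projectPoints(np.asarray(P,float).reshape(-1,1,3),r,t,K,None)[0].reshape(-1,2)
def bp(n,uv,z):
    K,r,t=cam(n); M=cv2.Rodrigues(r)[0]; C=-M.T@t
    d=M.T@np.linalg.inv(K)@np.array([uv[0],uv[1],1.]); return C+d*(z-C[2])/d[2]
def crop(n,box,s,name,im=None,draw=()):
    im=optics.get_image(n) if im is None else im
    u0,v0,u1,v1=box; c=cv2.resize(im[v0:v1,u0:u1],None,fx=s,fy=s,interpolation=cv2.INTER_CUBIC)
    for uv in draw:
        cv2.circle(c,(int((uv[0]-u0+.5)*s),int((uv[1]-v0+.5)*s)),2,(255,0,255),-1)
    cv2.imwrite(f"pics/{name}.png",c[:,:,::-1])
E
python3 - <<'E'
from h import *
T=cv2.imread("pics/top0.png")[:,:,::-1];S=cv2.imread("pics/side0.png")[:,:,::-1]
crop("top",(95,120,205,230),5,"tinc",T); crop("side",(60,220,250,370),4,"sinc",S)
crop("top",(265,200,375,275),7,"track",T); crop("side",(270,130,370,240),5,"srack",S)
E
```

```text
(no output)
```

View pics/tinc.png

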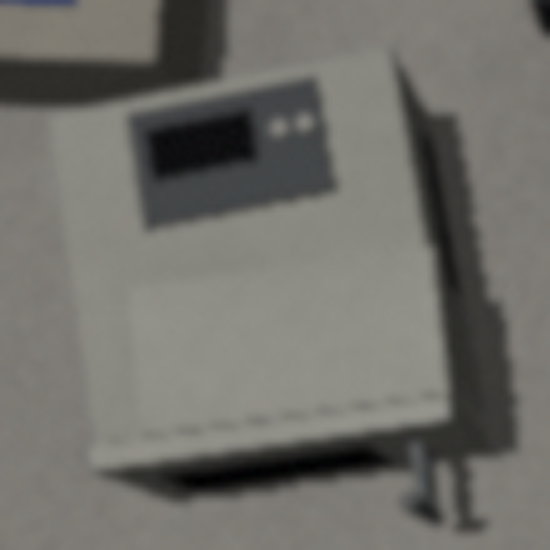

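View pics/sinc.png

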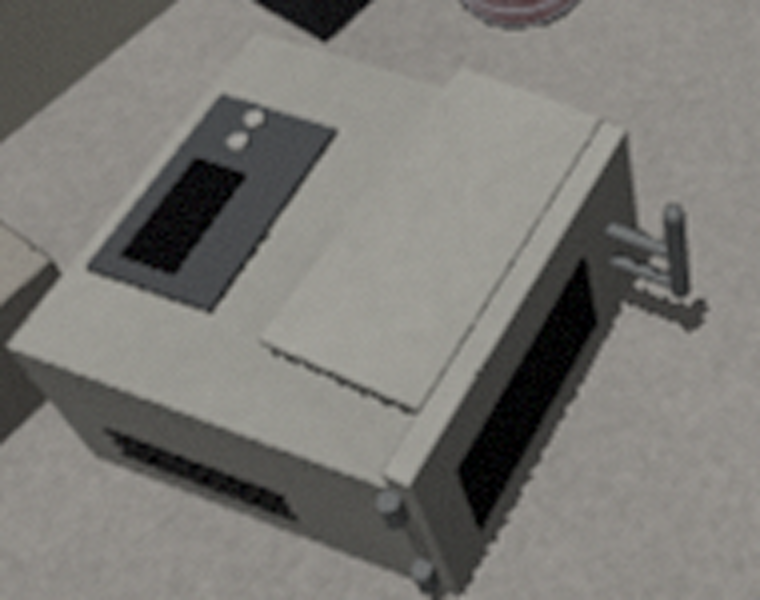

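View pics/track.png

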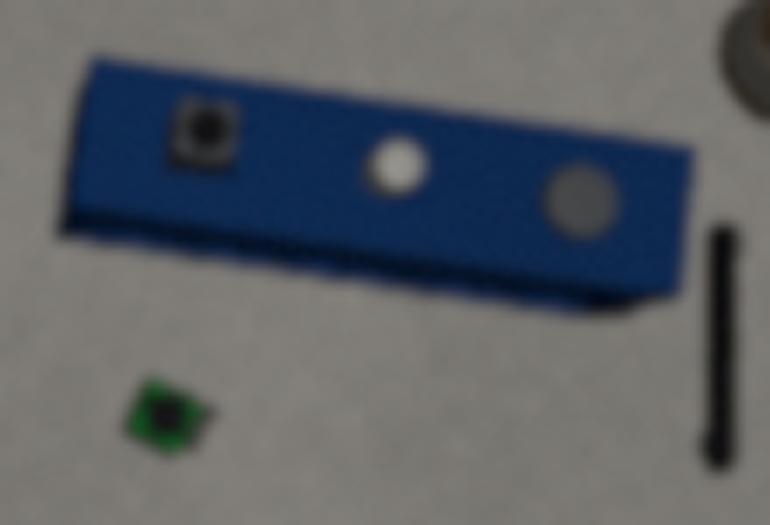

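View pics/srack.png

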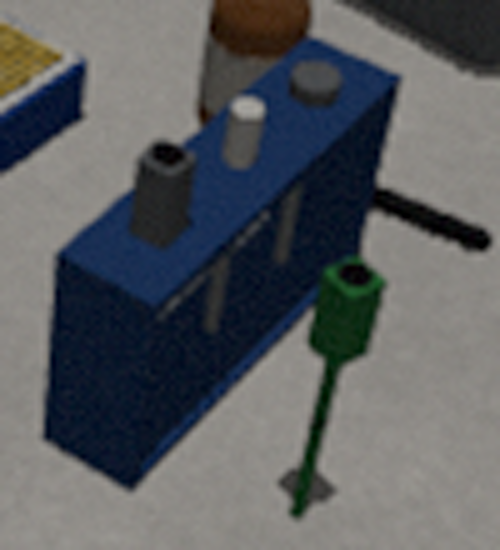

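```bash
cat > fit.py <<'E'
from h import *
from scipy.optimize import least_squares
def inc(p,q):  # incubator local -> world
    c,s=np.cos(p[2]),np.sin(p[2]); return np.array([p[0]+c*q[0]-s*q[1],p[1]+s*q[0]+c*q[1],q[2]])
def door(p,a,d,z,off): # a: dist along door from hinge, off: back(+)/out(-)
    t=-p[3]; c,s=np.cos(t),np.sin(t); v=(off,-a)
    return inc(p,(-.1+c*v[0]-s*v[1],.1+s*v[0]+c*v[1],z))
D=lambda a,off,z:('d',a,off,z); I=lambda x,y,z:('i',x,y,z)
def W(p,m): return door(p,m[1],0,m[3],m[2]) if m[0]=='d' else inc(p,m[1:])
obs=[("top",(50,117),I(.1,.1,.12)),("top",(393,48),I(.1,-.1,.12)),("top",(92,465),D(0,-.015,.136)),("top",(450,413),D(.2,-.015,.136)),
("top",(133,287),D(.03,.085,.136)),("top",(437,240),D(.2,.085,.136)),
("side",(10,345),I(.1,.1,.12)),("side",(258,38),I(.1,-.1,.12)),("side",(400,490),D(0,-.015,.136)),("side",(628,132),D(.2,-.015,.136)),
("side",(262,343),D(.03,.085,.136)),("side",(465,68),D(.2,.085,.136)),("side",(674,208),D(.17,-.055,.128))]
def pix(n,c): return np.array(c)/5+[95,120]-.5 if n=="top" else np.array(c)/4+[60,220]-.5
if __name__=="__main__":
    def f(p): return np.concatenate([proj(n,W(p,m))[0]-pix(n,c) for n,c,m in obs])
    p0=bp("top",(147,172),.12)
    r=least_squares(f,[p0[0],p0[1],0.1,.05],loss='soft_l1')
    print(r.x); print(f(r.x).reshape(-1,2).round(1))
    p=r.x; print("port",inc(p,(-.05,-.01,.126)),"hinge",inc(p,(-.1,.1,.07)),"handle",W(p,D(.17,-.055,.108)))
    for a in (.5,1,1.57): print(a,W([*p[:3],a],D(.17,-.055,.108)))
    for n,uv,z in(("jar",(227,244),.075),("dish",(239,146),.045),("probe",(294.2,218),.19)): print(n,bp("top",uv,z))
    T=cv2.imread("pics/top0.png")[:,:,::-1];S=cv2.imread("pics/side0.png")[:,:,::-1]
    crop("top",(95,120,205,230),5,"tinc2",T,[proj("top",W(p,m))[0] for n,c,m in obs]); crop("side",(60,220,250,370),4,"sinc2",S,[proj("side",W(p,m))[0] for n,c,m in obs])
E
python3 fit.py
```

```text
[0.66013662 0.23706401 0.22478074 0.06345772]
[[-0.2 -0.6]
 [-0.3 -0.1]
 [-1.   1.1]
 [ 0.1  1.3]
 [-0.9  0.1]
 [-1.1  1.2]
 [-0.6 -0.1]
 [ 0.2 -1.7]
 [ 2.1 -0.8]
 [ 0.2 -1. ]
 [-0.7 -0.9]
 [-0.7 -0.1]
 [-0.   0.4]]
port [0.61362339 0.21617095 0.126     ] hinge [0.54036305 0.31225905 0.07      ] handle [0.51338331 0.13563206 0.108     ]
0.5 [0.44123409 0.16360358 0.108     ]
1 [0.38209998 0.22932656 0.108     ]
1.57 [0.36236818 0.32784193 0.108     ]
jar [ 0.45239559 -0.00364037  0.075     ]
dish [ 0.7571116  -0.02873043  0.045     ]
probe [ 0.51521467 -0.18463942  0.19      ]
```

Candidates for the probe:
- Grey square head in the rack at top (294,218), side (302,168).
- White round stirrer at top (322,223).
- Grey disc plunger at top (348,228).
- Green look-alike at top (288,259), side (339,190).

The crops confirm the probe is the grey square head in the rack's +y hole. The door handle is at top (181,220), side (228,271). I'll hook the handle first.

```bash
cat >> h.py <<'E'
def down(psi): return (R.from_euler('z',psi)*R.from_euler('x',np.pi)).as_quat()
E
python3 - <<'E'
from h import *
from fit import W,D
p=[0.66013662,0.23706401,0.22478074,0.06345772]
def pose(a,z): return W([*p[:3],a],D(.17,-.055,z)), down(p[2]-a+np.pi/2)
gripper_to(.026); print(monitor.current_grip_width())
x,q=pose(p[3],.30); env.move_pose(x,q)
x,q=pose(p[3],.21); env.movel(x,q)
crop("side",(130,170,330,320),4,"s1"); crop("top",(95,120,245,270),4,"t1")
print(monitor.current_clock(),monitor.current_eef_pos(),monitor.current_joint_positions(),monitor.current_contact_force())
E
```

```text
0.02630416589077293
4.1 [0.51398499 0.13569259 0.21177667] [ 1.94089622e-01 -9.41725194e-02  1.57844360e+00  4.03478409e-05
  1.65449407e+00  3.28947524e-02] [-0.6056898  -0.38666822  0.47752098]
```

View pics/s1.png

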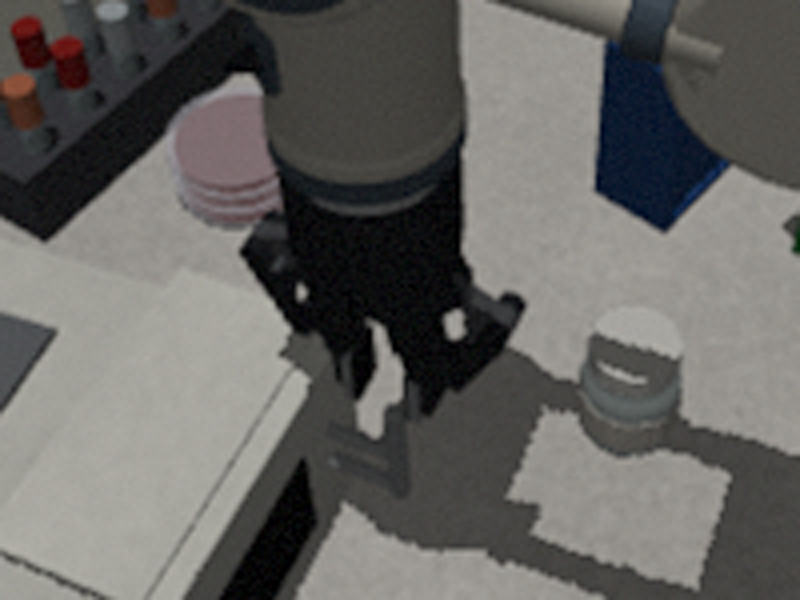

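View pics/t1.png

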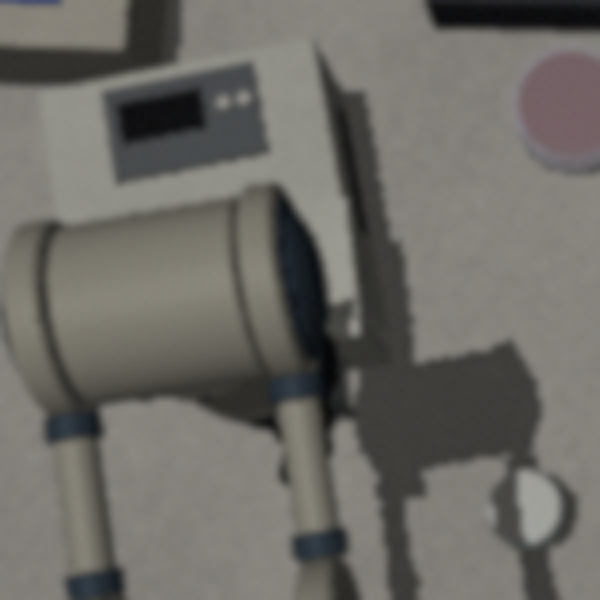

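```bash
python3 - <<'E'
from h import *
x=monitor.current_eef_pos();q=monitor.current_orientation();M=R.from_quat(q).as_matrix()
print(M[:,1])
for z in (0,.02,.03,.04,.054,.0726):
  print(z,[((proj("side",x+M@np.array([0,y,z]))[0]-[130,170]+.5)*4).round() for y in(-.057,-.045,0,.013,.045,.057)])
E
```

```text
[0.98703176 0.16050026 0.00282464]
0 [array([499., 349.]), array([474., 340.]), array([383., 307.]), array([358., 298.]), array([296., 276.]), array([273., 268.])]
0.02 [array([498., 374.]), array([474., 365.]), array([386., 333.]), array([361., 324.]), array([300., 302.]), array([278., 294.])]
0.03 [array([498., 387.]), array([474., 378.]), array([387., 346.]), array([362., 337.]), array([302., 315.]), array([280., 307.])]
0.04 [array([498., 399.]), array([475., 390.]), array([388., 358.]), array([363., 349.]), array([304., 327.]), array([282., 319.])]
0.054 [array([498., 415.]), array([475., 407.]), array([389., 375.]), array([365., 366.]), array([307., 344.]), array([285., 336.])]
0.0726 [array([498., 437.]), array([475., 428.]), array([391., 396.]), array([368., 387.]), array([310., 366.]), array([289., 358.])]
```

```bash
python3 - <<'E'
from h import *
from fit import W,D
p=[0.66013662,0.23706401,0.22478074,0.06345772]
def pose(a,z): return W([*p[:3],a],D(.17,-.055,z)), down(p[2]-a+np.pi/2)
x,q=pose(p[3],.172); print(env.movel(x,q,threshold=8))
print(monitor.current_eef_pos(),monitor.current_contact_force())
crop("side",(130,170,330,320),4,"s2")
for a in (.15,.25,.35):
    x,q=pose(a,.172); print(a,env.movel(x,q,rate=.08,threshold=12),monitor.current_contact_force())
crop("side",(130,170,330,320),4,"s3")
print(monitor.current_clock())
E
```

```text
False
[0.51322117 0.13563139 0.17203745] [ 0.82161597 -0.17920039  0.12658216]
0.15 False [ 0.63336507 -0.0580523   0.21458593]
0.25 False [-0.54063783 -0.25622229 -0.92798983]
0.35 False [-0.66386593  0.5133625   0.5708539 ]
5.6917
```

View pics/s2.png

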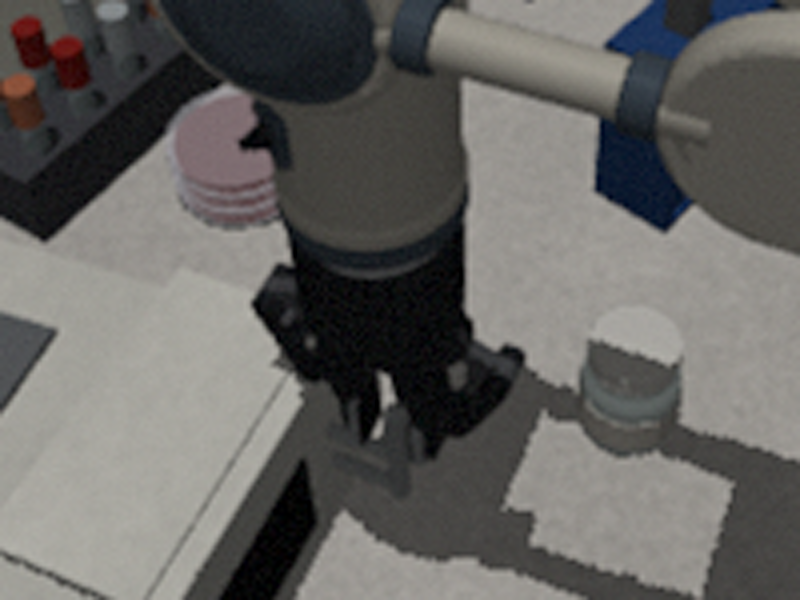

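View pics/s3.png

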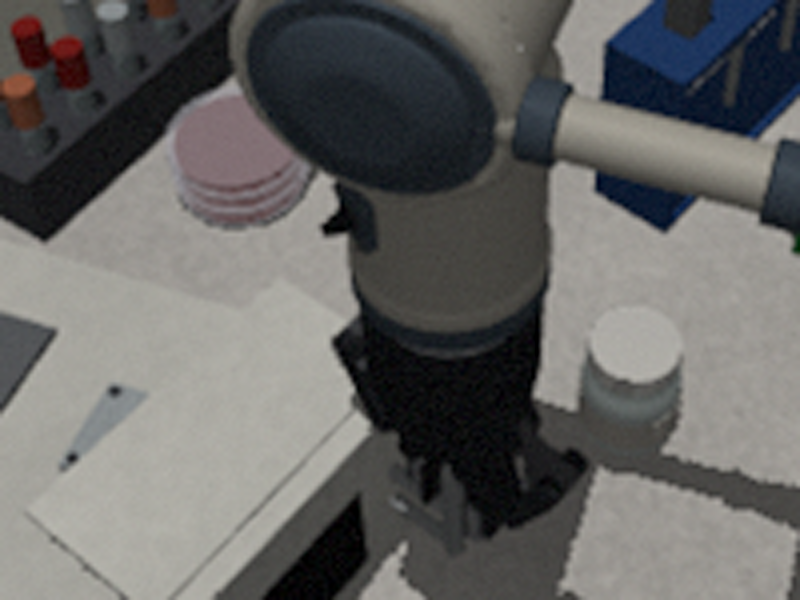

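The hook works: the door follows and the guide block is starting to show at crop (100,420). I'll keep swinging.

```bash
python3 - <<'E'
from h import *
from fit import W,D
p=[0.66013662,0.23706401,0.22478074,0.06345772]
def pose(a,z): return W([*p[:3],a],D(.17,-.055,z)), down(p[2]-a+np.pi/2)
for a in np.arange(.48,1.61,.14):
    x,q=pose(a,.172); r=env.movel(x,q,rate=.1,threshold=15)
    print(a,r,monitor.current_contact_force().round(1))
    if r: break
else:
    env.sleep(.3)
    x,q=pose(a,.27); env.movel(x,q)
    J=monitor.current_joint_positions(); 
    env.move_pose([.45,-.05,.32],down(0.6))
crop("side",(60,150,270,370),3,"s4"); cv2.imwrite("pics/top4.png",cv2.resize(optics.get_image("top"),(768,576))[:,:,::-1])
im=optics.get_image("top");cv2.imwrite("pics/rawtop4.png",im[:,:,::-1]);im=optics.get_image("side");cv2.imwrite("pics/rawside4.png",im[:,:,::-1])
print(monitor.current_clock(),monitor.current_joint_positions())
E
```

```text
0.48 False [ 0.  -0.3 -0.4]
0.62 False [ 0.4 -0.1  0.2]
0.76 False [-0.3  0.3 -0.1]
0.9 False [-0.2  0.7  0.2]
1.04 False [-0.   1.  -1.1]
1.1800000000000002 False [-0.6  0.   0.2]
1.32 False [ 0.5 -1.  -0.9]
1.46 False [-0.3 -0.2 -0.1]
1.6 False [-0.   1.  -0.2]
12.0417 [-1.84182399e-01 -3.00499044e-01  1.56714207e+00  8.97672872e-05
  1.87526639e+00  7.85248951e-01]
```

View pics/s4.png

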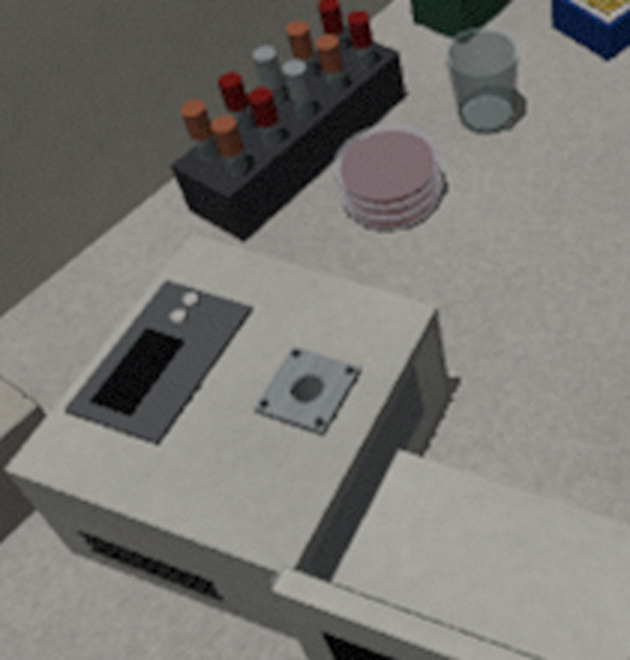

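View pics/top4.png

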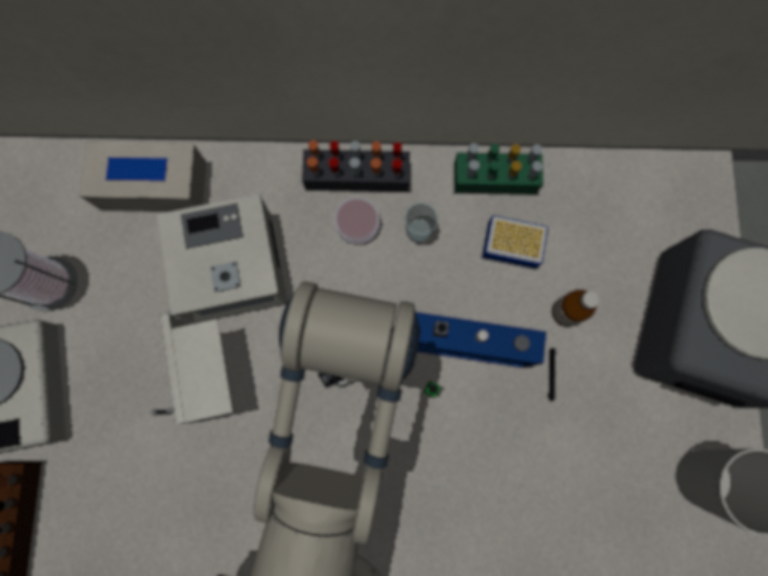

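The door stands at about 90° and the port is uncovered at side (162,279), top (150,184). Next I'll measure the port and probe precisely.

```bash
python3 - <<'E'
from h import *
T=cv2.imread("pics/rawtop4.png")[:,:,::-1];S=cv2.imread("pics/rawside4.png")[:,:,::-1]
a=cv2.resize(T[168:203,130:170],None,fx=14,fy=14,interpolation=cv2.INTER_CUBIC)
b=cv2.resize(S[260:300,140:185],None,fx=14,fy=14,interpolation=cv2.INTER_CUBIC)
cv2.imwrite("pics/p5t.png",a[:,:,::-1]);cv2.imwrite("pics/p5s.png",b[:,:,::-1])
T0=cv2.imread("pics/top0.png")[:,:,::-1];S0=cv2.imread("pics/side0.png")[:,:,::-1]
cv2.imwrite("pics/p5pt.png",cv2.resize(T0[205:240,280:320],None,fx=14,fy=14,interpolation=cv2.INTER_CUBIC)[:,:,::-1])
cv2.imwrite("pics/p5ps.png",cv2.resize(S0[150:190,285:325],None,fx=14,fy=14,interpolation=cv2.INTER_CUBIC)[:,:,::-1])
E
```

```text
(no output)
```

View pics/p5t.png

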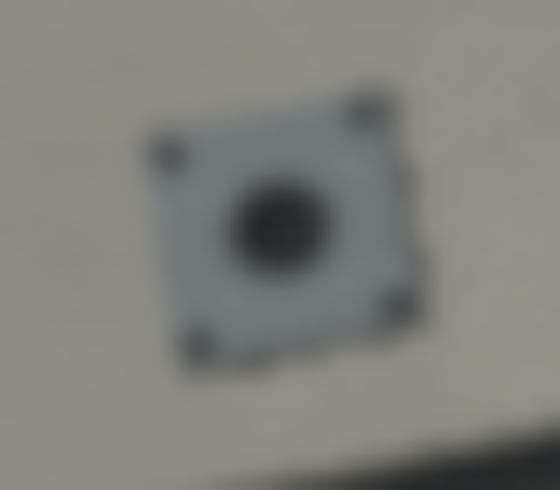

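View pics/p5s.png

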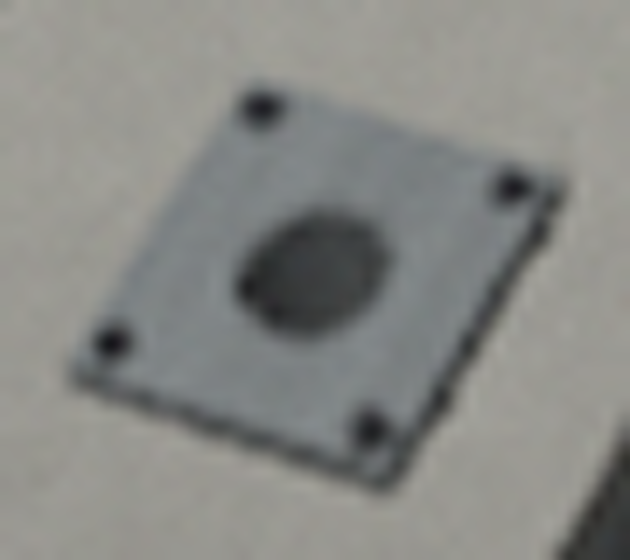

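View pics/p5pt.png

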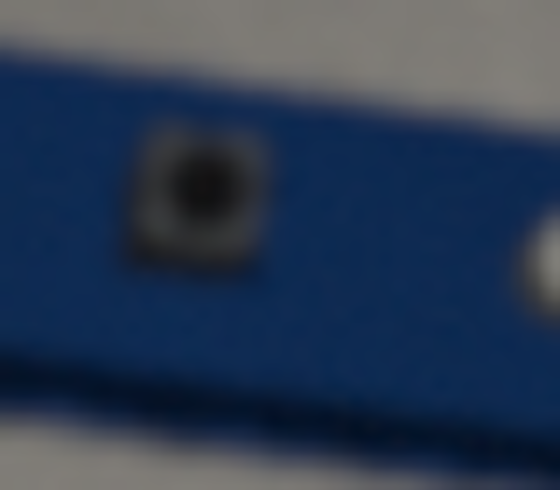

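View pics/p5ps.png

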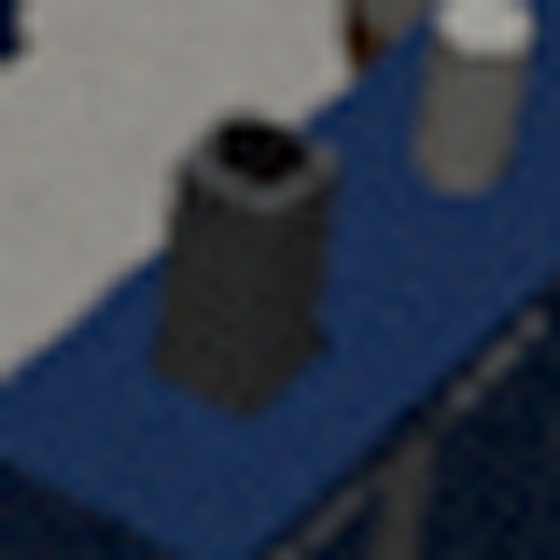

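```bash
python3 - <<'E'
from h import *
def tri(a,b):
    P=[]
    for n in("top","side"):
        K,r,t=cam(n);P.append(K@np.c_[cv2.Rodrigues(r)[0],t])
    X=cv2.triangulatePoints(P[0],P[1],np.array(a,float).reshape(2,1),np.array(b,float).reshape(2,1));return (X[:3]/X[3]).ravel()
print("port tri",tri((149.65,183.82),(161.9,278.8)),bp("top",(149.65,183.82),.126),bp("side",(161.9,278.6),.126))
print("probe tri",tri((294.2,217.7),(303.2,160.4)),bp("top",(294.2,217.7),.19),bp("side",(303.2,160.4),.19))
# stirrer, plunger, rack
o=lambda c:np.array(c)/7+[265,200]-.5
print("plunger",bp("top",o((581,203)),.152),"stirrer",bp("top",o((398,166)),.175))
c=[bp("top",o(u),.14) for u in((97,60),(692,150),(680,295),(70,218))]
print(c)
for i in range(4):
    d=c[(i+1)%4]-c[i]; print(np.linalg.norm(d),np.degrees(np.arctan2(d[1],d[0])))
# screw yaw
t=[np.array(u)/14+[130,168]-.5 for u in((168,155),(370,110),(400,305),(200,345))]
c=[bp("top",u,.126) for u in t]
for i in range(4):
    d=c[(i+1)%4]-c[i]; print(np.linalg.norm(d),np.degrees(np.arctan2(d[1],d[0])))
s=[np.array(u)/14+[140,260]-.5 for u in((112,342),(262,107),(513,187),(370,428))]
c=[bp("side",u,.126) for u in s]
for i in range(4):
    d=c[(i+1)%4]-c[i]; print(np.linalg.norm(d),np.degrees(np.arctan2(d[1],d[0])))
E
```

```text
port tri [0.61420402 0.21621038 0.12484514] [0.61350148 0.21562798 0.126     ] [0.61442268 0.21645044 0.126     ]
probe tri [ 0.51565857 -0.18459654  0.19099863] [ 0.51600182 -0.18464081  0.19      ] [ 0.51587759 -0.18578383  0.19      ]
plunger [ 0.49454992 -0.33230374  0.152     ] stirrer [ 0.50472029 -0.25790348  0.175     ]
[array([ 0.5488076 , -0.14628898,  0.14      ]), array([ 0.51745977, -0.37939253,  0.14      ]), array([ 0.46088338, -0.37262008,  0.14      ]), array([ 0.48648674, -0.13619778,  0.14      ])]
0.2352019310427263 -97.65920277070288
0.05698029370338372 173.17391596491842
0.2378046118939018 83.81923799932332
0.06313257675033641 -9.197692932294029
0.04120061434390593 -75.7855036759799
0.0410551353137128 -167.64324218209407
0.04034796422356021 102.79117940732249
0.040034063357590535 13.547803356765248
0.04031301875960628 -76.82196804853433
0.04032917956207488 -166.81180047870953
0.040308891470254606 102.92686894209903
0.04015248226706443 13.194686366344971
```

```bash
python3 - <<'E'
from h import *
print("green",bp("top",(288.5,258.5),.19))
q=down(np.radians(81.8))
gripper_to(.05)
x=np.array([.5158,-.1849,.30]); env.move_pose(x,q)
x[2]=.223; print(env.movel(x,q,rate=.1,threshold=8),monitor.current_eef_pos(),monitor.current_contact_force())
crop("side",(220,80,380,200),5,"s6")
E
```

```text
green [ 0.41090425 -0.16990997  0.19      ]
False [ 0.51607456 -0.18497084  0.22392491] [ 0.71492784 -0.40072095 -0.00116417]
```

View pics/s6.png

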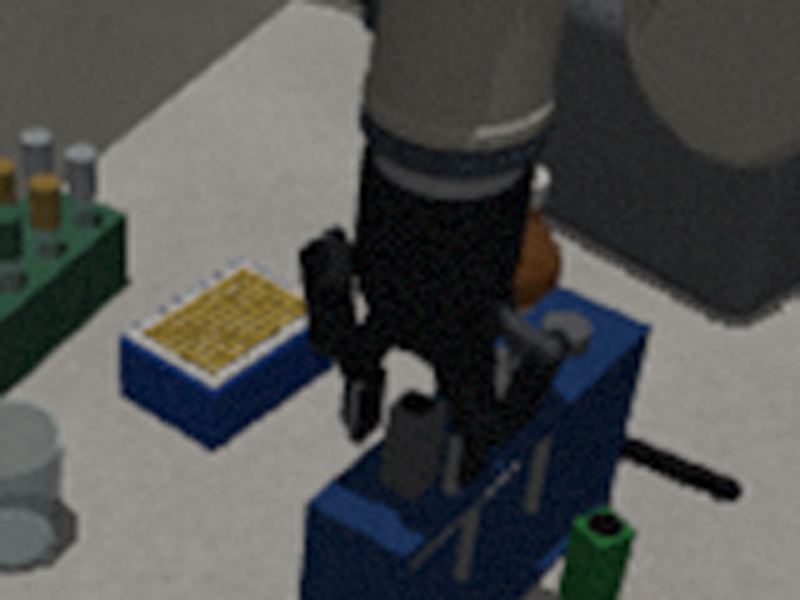

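```bash
python3 - <<'E'
from h import *
gripper_to(0.0); print("w",monitor.current_grip_width(),monitor.current_contact_force())
x=np.array(monitor.current_eef_pos()); print(x)
x[2]+=.165; env.movel(x,rate=.12); print(monitor.current_contact_force(),monitor.current_grip_width())
crop("side",(220,30,380,190),4,"s7")
print(monitor.current_clock())
q1=np.arctan2(.216,.614); q1p=np.arctan2(-.185,.516)
psi=np.radians(81.8)+q1-q1p; print(np.degrees(psi), kin.ik([.614,.216,x[2]],down(psi)))
E
```

```text
w 0.021380945977514606 [-1.39795904  0.66285899  3.74791968]
[ 0.5159556  -0.18499259  0.22384699]
[-0.19834287 -0.61858804 -1.29880138] 0.021214876193034915
16.2917
120.90557444125636 [ 0.28600963  0.27448655  0.87296047  0.          1.99414563 -0.2533944 ]
```

View pics/s7.png

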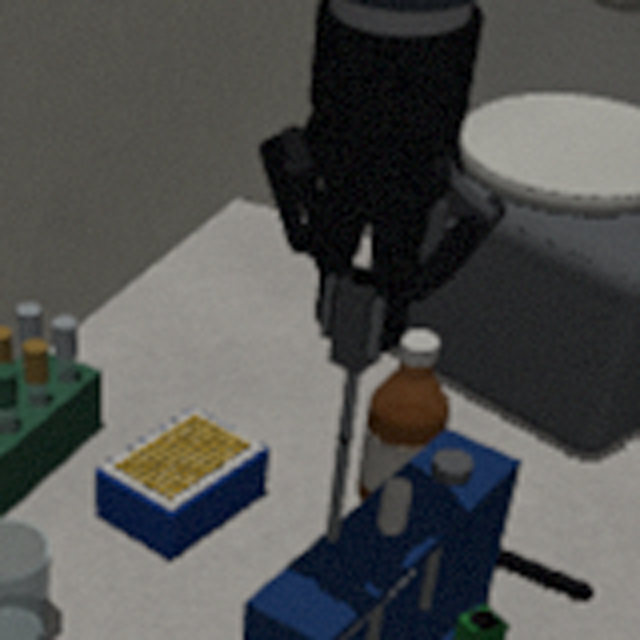

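```bash
python3 - <<'E'
from h import *
z=monitor.current_eef_pos()[2]
env.movel([.614,.216,z],down(np.radians(120.9)),rate=.15)
env.movel([.614,.216,.2088+.156],rate=.08)
env.sleep(.3)
print(monitor.current_eef_pos(),monitor.current_clock(),monitor.current_contact_force())
for n in("top","side"): cv2.imwrite(f"pics/raw8{n}.png",optics.get_image(n)[:,:,::-1])
S=cv2.imread("pics/raw8side.png")[:,:,::-1];T=cv2.imread("pics/raw8top.png")[:,:,::-1]
crop("side",(110,150,210,310),4,"s8",S);crop("side",(135,230,190,300),8,"s8b",S);crop("top",(90,120,240,230),5,"t8",T)
E
```

```text
[0.61405415 0.21602663 0.36543513] 19.9333 [ 0.49570722 -0.3223088  -1.97814957]
```

View pics/s8.png

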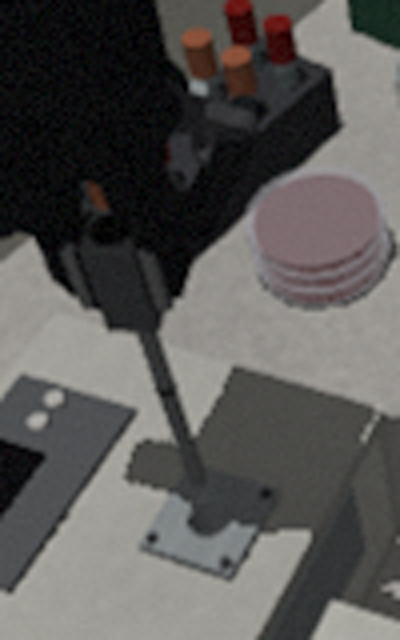

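View pics/s8b.png

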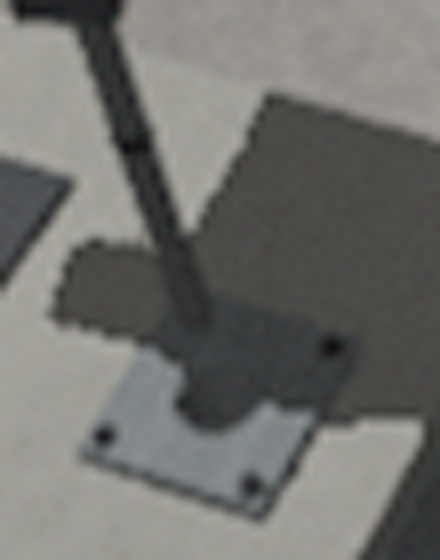

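View pics/t8.png

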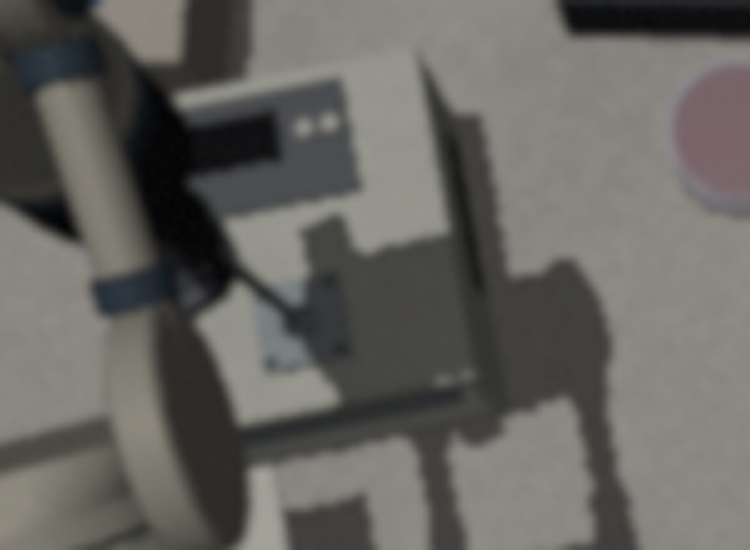

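```bash
python3 - <<'E'
from h import *
x=monitor.current_eef_pos();q=monitor.current_orientation();M=R.from_quat(q).as_matrix()
print(M[:,2])
S=cv2.imread("pics/raw8side.png")[:,:,::-1];T=cv2.imread("pics/raw8top.png")[:,:,::-1]
ax=lambda h: x+M[:,2]*(.2088-h)
pts=[ax(h) for h in(0,.075,.125)]+[[.614,.216,.126]]
print(pts)
a=[proj("side",p)[0] for p in pts]; b=[proj("top",p)[0] for p in pts]; print(a,b)
crop("side",(135,225,190,295),8,"s9",S,a);crop("top",(120,160,175,205),14,"t9",T,b)
E
```

```text
[ 5.08094521e-04  1.37476296e-04 -9.99999861e-01]
[array([0.61413983, 0.21603773, 0.15633652]), array([0.61410172, 0.21602742, 0.23133651]), array([0.61407631, 0.21602055, 0.2813365 ]), [0.614, 0.216, 0.126]]
[array([159.22272863, 269.91184197]), array([151.11140423, 246.06158506]), array([144.87276397, 227.71770366]), array([162.22088289, 278.53129075])] [array([146.49988295, 181.11127474]), array([138.22904314, 174.3199931 ]), array([131.97115602, 169.18157004]), array([149.53046151, 183.64482017])]
```

View pics/s9.png

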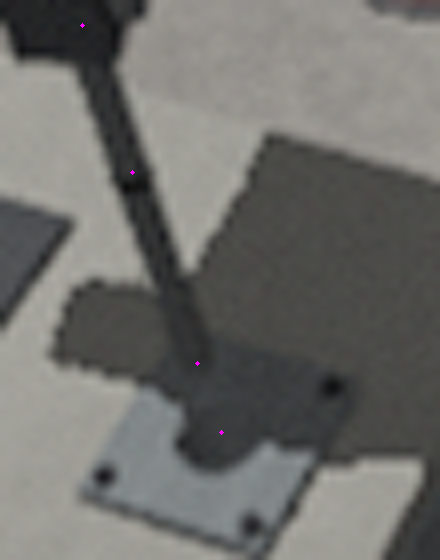

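View pics/t9.png

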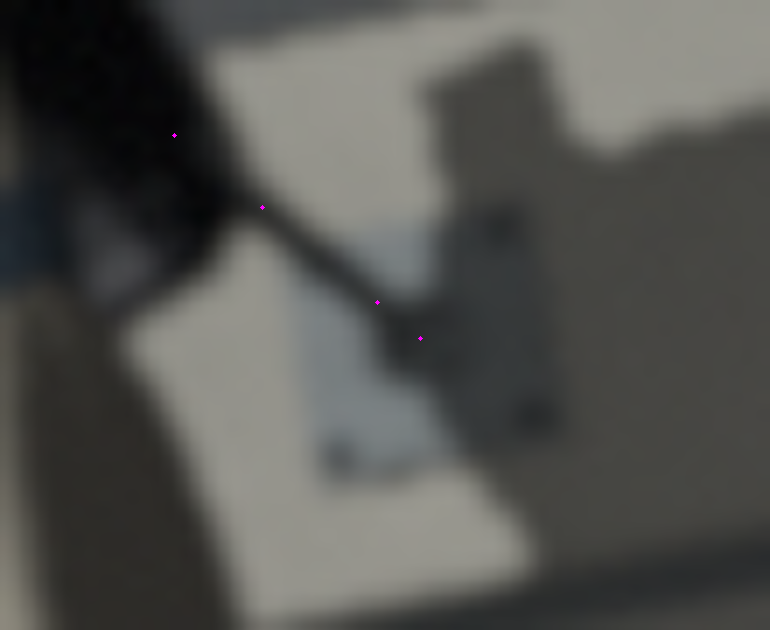

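```bash
cat > meas.py <<'E'
from h import *
from scipy.ndimage import map_coordinates
# stem lateral offset relative to predicted axis at heights
def stem(n,im,ax,hs,w=6):
    g=im.astype(float).mean(2); out=[]
    for h in hs:
        a=proj(n,ax(h))[0]; d=proj(n,ax(h+.01))[0]-a; d/=np.linalg.norm(d); nn=np.array([-d[1],d[0]])
        s=np.linspace(-w,w,97); L=[]
        P=np.zeros(97)
        for k in np.linspace(-1,1,5):
            c=a+k*d; P+=map_coordinates(g,[c[1]+s*nn[1],c[0]+s*nn[0]],order=1)
        P/=5; bl,br=P[:8].mean(),P[-8:].mean(); b=bl+(br-bl)*(s+w)/(2*w); wt=b-P
        # half-level edges
        m=wt.max(); i=wt.argmax(); lo=i
        while lo>0 and wt[lo]>m/2: lo-=1
        hi=i
        while hi<96 and wt[hi]>m/2: hi+=1
        scale=np.linalg.norm(proj(n,ax(h)+np.array([0,0,.01]))[0]-a)
        out.append((h,(s[lo]+s[hi])/2,s[hi]-s[lo],bl,br,P.min(),nn))
    return out
if __name__=="__main__":
    x=monitor.current_eef_pos();M=R.from_quat(monitor.current_orientation()).as_matrix()
    ax=lambda h:x+M[:,2]*(.2088-h)
    for n,hs in(("side",np.arange(.025,.11,.01)),("top",np.arange(.01,.08,.01))):
        im=cv2.imread(f"pics/raw8{n}.png")[:,:,::-1]
        for o in stem(n,im,ax,hs): print(n,*[np.round(v,2) for v in o])
    # screws
    T=cv2.imread("pics/rawtop4.png")[:,:,::-1].astype(float).mean(2);S=cv2.imread("pics/rawside4.png")[:,:,::-1].astype(float).mean(2)
    for n,g,c in(("top",T,[np.array(u)/14+[130,168]-.5 for u in((168,155),(370,110),(400,305),(200,345))]),("side",S,[np.array(u)/14+[140,260]-.5 for u in((262,107),(513,187),(370,428),(112,342))])):
        def cen(u,r):
            U,V=np.meshgrid(np.arange(int(u[0])-8,int(u[0])+10),np.arange(int(u[1])-8,int(u[1])+10)); w=np.hypot(U-u[0],V-u[1])<r
            v=g[V,U]; b=np.median(v[(np.hypot(U-u[0],V-u[1])<r+1.5)&~w]); wt=np.clip(b-v,0,None)*w
            return np.array([(U*wt).sum(),(V*wt).sum()])/wt.sum()
        sc=[cen(u,1.8) for u in c]; m=np.mean(c,0)
        h=cen(m,5.5 if n=="top" else 7)
        print(n,"hand",m,"screws",np.mean(sc,0),"hole",h,"world screws",bp(n,np.mean(sc,0),.126),"hole",bp(n,h,.126))
E
python3 meas.py
```

```text
side 0.02 0.06 4.62 72.61 73.82 48.04 [ 0.95 -0.32]
side 0.04 -0.12 3.0 78.74 72.54 45.7 [ 0.95 -0.32]
side 0.05 -0.19 4.38 156.73 143.04 45.84 [ 0.95 -0.32]
side 0.06 -0.12 4.5 157.59 157.5 44.94 [ 0.95 -0.32]
side 0.06 -0.19 4.62 157.27 157.23 43.7 [ 0.95 -0.32]
side 0.08 -0.19 5.12 155.76 157.08 41.1 [ 0.95 -0.32]
side 0.09 -0.19 4.88 157.13 156.16 46.67 [ 0.95 -0.32]
side 0.1 -0.12 4.75 158.16 154.26 46.32 [ 0.95 -0.32]
side 0.11 -0.19 4.88 156.14 144.79 47.72 [ 0.95 -0.32]
top 0.01 -0.19 3.12 127.54 124.04 58.69 [ 0.63 -0.77]
top 0.02 -0.12 3.5 133.08 137.07 58.26 [ 0.63 -0.77]
top 0.03 -0.25 3.75 139.2 142.44 55.82 [ 0.63 -0.77]
top 0.04 -0.31 3.62 143.22 143.96 55.99 [ 0.63 -0.77]
top 0.05 -0.31 3.38 144.44 144.12 59.68 [ 0.63 -0.77]
top 0.06 -0.19 3.12 137.92 144.58 60.26 [ 0.63 -0.77]
top 0.07 -0.25 3.0 106.31 145.22 54.61 [ 0.63 -0.77]
top 0.08 -0.62 3.25 53.35 145.83 41.38 [ 0.63 -0.77]
top hand [149.82142857 183.83928571] screws [149.88598877 183.94736624] hole [149.51415797 183.81050097] world screws [0.61314709 0.21493936 0.126     ] hole [0.61352156 0.21601105 0.126     ]
side hand [161.94642857 278.5       ] screws [161.98072815 278.61421433] hole [161.7305511  279.11059056] world screws [0.61426753 0.21638953 0.126     ] hole [0.61391115 0.21747596 0.126     ]
```

```bash
python3 - <<'E'
from h import *
p=np.array([.614,.216,.126]); A=[]
for n,nn in(("side",(.95,-.32)),("top",(.63,-.77))):
    J=[(proj(n,p+d)[0]-proj(n,p)[0])@nn/.001 for d in([.001,0,0],[0,.001,0])]; A.append(J)
A=np.array(A); print(A)
for b in((.08,-.21),(.08,-.08),(.3,-.08)): print(np.linalg.solve(A,b)*1000)
E
```

```text
[[-285.10051509 -458.17935684]
 [ 282.97442683 -219.13254885]]
[-0.59204469  0.19379364]
[-0.28202551  0.00088528]
[-0.53294781 -0.3231405 ]
```

```bash
cat > band.py <<'E'
from h import *
from scipy.ndimage import map_coordinates
def band(n,im,ax,off=0):
    g=im.astype(float).mean(2); hs=np.arange(.055,.095,.0005); P=[]
    for h in hs:
        a=proj(n,ax(h))[0]; d=proj(n,ax(h+.01))[0]-a; d/=np.linalg.norm(d); nn=np.array([-d[1],d[0]])
        s=np.linspace(-.8,.8,9)+off
        P.append(map_coordinates(g,[a[1]+s*nn[1],a[0]+s*nn[0]],order=1).mean())
    return hs,np.array(P)
if __name__=="__main__":
    x=monitor.current_eef_pos();M=R.from_quat(monitor.current_orientation()).as_matrix()
    ax=lambda h:x+M[:,2]*(.2088-h)
    im=cv2.imread("pics/raw8side.png")[:,:,::-1]
    hs,P=band("side",im,ax,-.17)
    print(np.c_[hs[::2]*1000,P[::2]].round(1).tolist())
E
python3 band.py
```

```text
[[55.0, 49.1], [56.0, 48.4], [57.0, 47.7], [58.0, 47.6], [59.0, 48.2], [60.0, 49.2], [61.0, 50.2], [62.0, 49.9], [63.0, 49.4], [64.0, 49.0], [65.0, 47.6], [66.0, 45.4], [67.0, 40.8], [68.0, 33.8], [69.0, 26.8], [70.0, 23.6], [71.0, 26.5], [72.0, 30.9], [73.0, 36.8], [74.0, 42.2], [75.0, 47.2], [76.0, 49.9], [77.0, 50.9], [78.0, 51.7], [79.0, 50.9], [80.0, 49.5], [81.0, 48.3], [82.0, 48.7], [83.0, 49.9], [84.0, 50.9], [85.0, 50.8], [86.0, 50.5], [87.0, 50.6], [88.0, 50.6], [89.0, 50.6], [90.0, 50.2], [91.0, 49.5], [92.0, 49.0], [93.0, 49.1], [94.0, 49.9]]
```

```bash
python3 - <<'E'
from h import *
K,r,t=cam("side"); C=-cv2.Rodrigues(r)[0].T@t; v=C-np.array([.614,.216,.23]); print(C,4*v[2]/np.hypot(v[0],v[1]))
z=.126+.2088-.075
env.movel([.6144,.216,.2088+.130],rate=.05)
r=env.movel([.6144,.216,z+.035],rate=.05,threshold=5); print(r,monitor.current_eef_pos(),monitor.current_contact_force(),monitor.current_grip_width())
env.sleep(.2)
for n in("top","side"): cv2.imwrite(f"pics/raw10{n}.png",optics.get_image(n)[:,:,::-1])
S=cv2.imread("pics/raw10side.png")[:,:,::-1];T=cv2.imread("pics/raw10top.png")[:,:,::-1]
crop("side",(135,225,190,300),8,"s10",S);crop("top",(110,150,190,210),9,"t10",T)
E
```

```text
[0.26496391 0.43219235 0.72800681] 4.851892281399231
False [0.61447441 0.2160208  0.29536849] [ 0.14675331 -0.10192689 -0.01553374] 0.02138193468241081
```

View pics/s10.png

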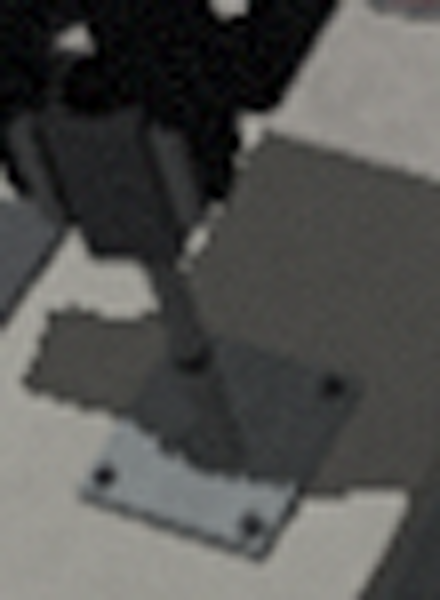

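View pics/t10.png

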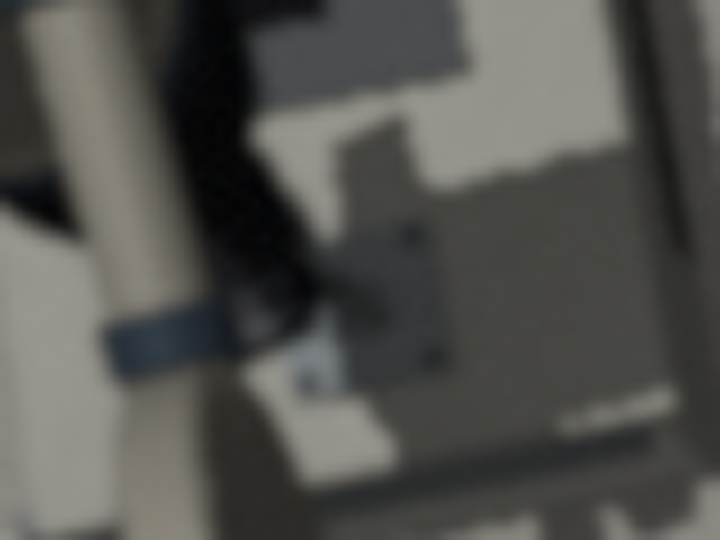

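The stem is in the port with no contact force, and the band is still above it at side (159,270). I'll finish the descent.

```bash
python3 - <<'E'
from h import *
z=.126+.2088-.075
r=env.movel([.6144,.216,z],rate=.04,threshold=5); env.sleep(.5); print(r,monitor.current_eef_pos(),monitor.current_contact_force(),monitor.current_grip_width(),monitor.current_clock())
for n in("top","side"): cv2.imwrite(f"pics/raw11{n}.png",optics.get_image(n)[:,:,::-1])
S=cv2.imread("pics/raw11side.png")[:,:,::-1]
S2=np.clip(S.astype(float)*1.8,0,255).astype(np.uint8)
a=[proj("side",[.614,.216,.126])[0]]
crop("side",(135,240,190,300),10,"s11",S2)
cv2.imwrite("pics/s11f.png",S[:,:,::-1]);
E
```

```text
False [0.61440948 0.21599667 0.25984169] [-0.62280282 -0.30720627 -1.34590018] 0.021880088143898652 23.5583
```

View pics/s11.png

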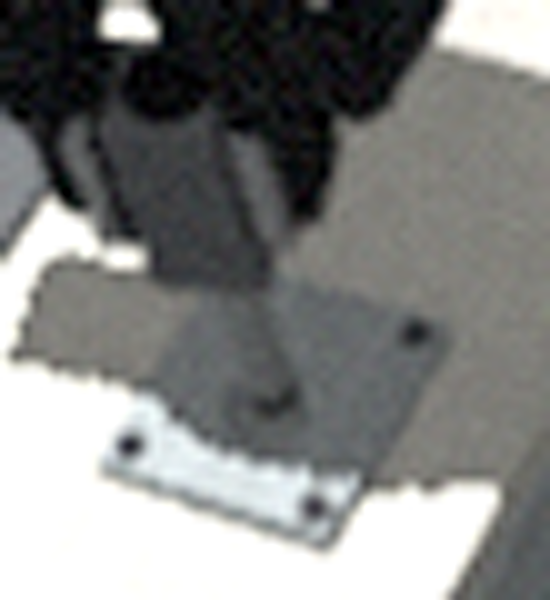

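View pics/raw11top.png

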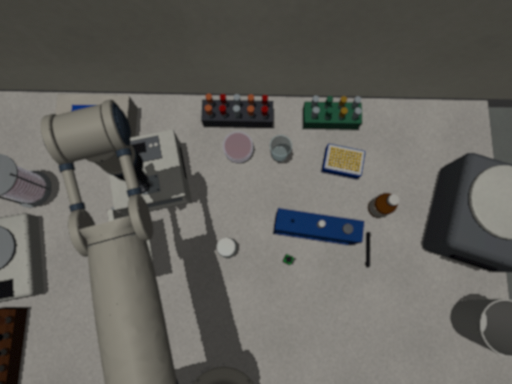

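View pics/s11f.png

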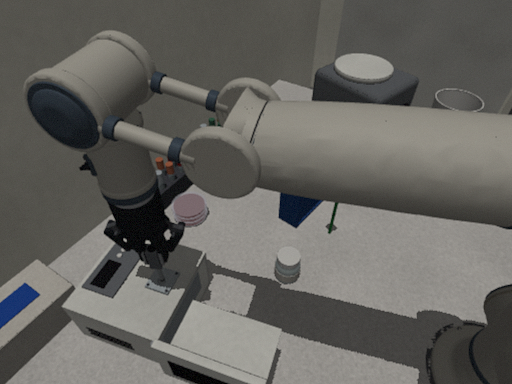

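```bash
python3 - <<'E'
from meas import *
from band import band
x=monitor.current_eef_pos();M=R.from_quat(monitor.current_orientation()).as_matrix();print(M[:,2])
ax=lambda h:x+M[:,2]*(.2088-h)
im=cv2.imread("pics/raw11side.png")[:,:,::-1]
for o in stem("side",im,ax,np.arange(.078,.112,.004),4.5): print(*[np.round(v,2) for v in o])
hs,P=band("side",im,ax,-.28); print(np.c_[hs[::2]*1000,P[::2]].round(1).tolist())
f=np.array([-.0034,.0021,0])
d=[proj("side",ax(h))[0] for h in(.075,.1,.125)]+[proj("side",ax(.075)+f)[0]]
# hole rim & stem outline
c,r=np.array([.6141,.2162,.126]),.010
t=np.linspace(0,2*np.pi,40)
rim=[proj("side",c+[r*np.cos(a),r*np.sin(a),0])[0] for a in t]
st=[proj("side",ax(.075)+[.004*np.cos(a),.004*np.sin(a),0])[0] for a in t]
S2=np.clip(im.astype(float)*2.2,0,255).astype(np.uint8)
crop("side",(145,258,180,292),16,"s12",S2,d+rim+st); crop("side",(145,258,180,292),16,"s12b",S2)
a=cv2.imread("pics/s12.png");b=cv2.imread("pics/s12b.png");cv2.imwrite("pics/s12c.png",cv2.resize(np.hstack([a,b]),(800,389)))
E
```

```text
[ 4.68947678e-05  2.07039558e-05 -9.99999999e-01]
0.08 1.22 2.62 48.63 57.9 43.87 [ 0.95 -0.32]
0.08 0.52 3.84 54.28 59.94 45.5 [ 0.95 -0.32]
0.09 0.19 4.12 58.64 60.65 45.46 [ 0.95 -0.32]
0.09 0.05 4.22 59.17 59.79 46.7 [ 0.95 -0.32]
0.09 0.05 4.22 58.47 58.99 46.98 [ 0.95 -0.32]
0.1 0.05 4.22 59.1 59.44 47.02 [ 0.95 -0.32]
0.1 0.14 4.22 59.7 60.54 46.51 [ 0.95 -0.32]
0.11 0.42 4.97 59.7 59.97 43.76 [ 0.95 -0.32]
0.11 0.56 5.62 58.44 58.0 37.01 [ 0.95 -0.32]
[[55.0, 55.8], [56.0, 55.0], [57.0, 54.0], [58.0, 53.0], [59.0, 52.2], [60.0, 51.7], [61.0, 51.3], [62.0, 50.9], [63.0, 49.5], [64.0, 46.5], [65.0, 43.1], [66.0, 38.6], [67.0, 34.3], [68.0, 31.0], [69.0, 28.5], [70.0, 28.6], [71.0, 31.8], [72.0, 36.1], [73.0, 40.7], [74.0, 43.9], [75.0, 45.7], [76.0, 47.3], [77.0, 48.6], [78.0, 49.3], [79.0, 49.3], [80.0, 49.0], [81.0, 48.5], [82.0, 48.2], [83.0, 48.0], [84.0, 47.9], [85.0, 48.5], [86.0, 49.6], [87.0, 50.8], [88.0, 51.4], [89.0, 50.7], [90.0, 49.7], [91.0, 48.8], [92.0, 48.5], [93.0, 49.0], [94.0, 49.5]]
```

View pics/s12c.png

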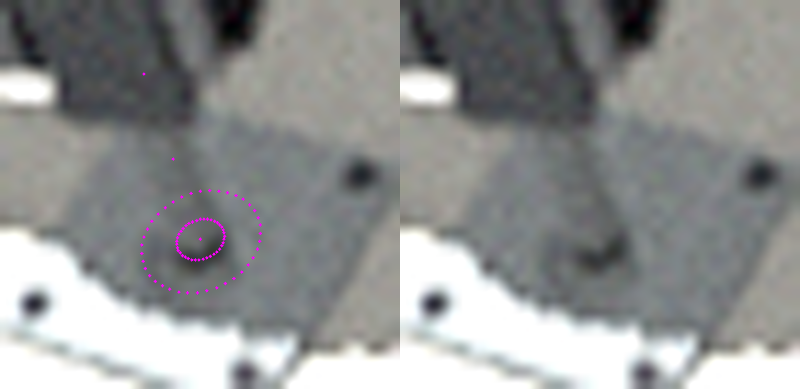

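```bash
python3 - <<'E'
from h import *
print(monitor.current_eef_pos(),np.abs(monitor.current_joint_vel()).max(),monitor.current_contact_force(),monitor.current_grip_width(),monitor.current_clock())
env.hand_in()
E
```

```text
[0.61441351 0.21601035 0.25982303] 0.000838076956087274 [ 0.25104736  0.32596717 -0.62987551] 0.02130003624275513 23.6583
the job is handed in; nothing more can be done
```

I opened the door to roughly 90° by hooking its handle. I then took the square-headed grey probe from the rack's left-hand hole (seen from the robot) and lowered it down the port. I handed in at 23.7 s, still holding it there; the hand-in gave no verdict.

**Centring:** Over the port, both cameras put the stem upright and about 0.3–0.6 mm off the port axis. I shifted it 0.4 mm to correct that. The last side picture shows the stem in the middle of the hole, to within about 1 mm. That picture is the weaker check: the hole was in the gripper's shadow, and the stem measured about 0.3 px (0.7 mm) away from where the earlier picture put it.

**Depth:** The band sits where the model puts it for the port's top, to about 0.5 mm.

**Contact and grip:** Wrist force readings stayed at noise level (up to about 2 N) during the descent, and nothing stopped the motion. The grip width held at about 21–22 mm on the 22 mm head, and the arm was still at hand-in.

**Door and bystanders:** By eye in the final pictures, the door is still wide open and the bystanders look unmoved; I did not measure their positions. The top and side screw centres disagreed by about 1.5 mm on the port's absolute position, so I relied on the stem's position relative to the port in the same views.

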